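Feed a blank under the guard with a push stick until the catch snaps behind it

ROBOT

A 6-joint arm with a two-finger parallel gripper is mounted at the origin on a cart in front of the work surface, level with it; the furniture and walls round the work are solid. World frame = base frame: x ahead of the robot, y to its left, z up, the work surface at z = 0. Lengths are in m, angles in degrees, forces in N, time in s.
With the tool pointing down it reaches from about 0.375 to 0.75 m from the base axis. Payload 9 kg.
Tool frame: the origin (TCP) lies where the fingers leave the gripper's body, on its centre line; the fingertips stand 73 mm ahead of it and the grasp point (between the pads) lies 54 mm ahead of it (robot.tip_reach is the distance from the TCP to the fingertips, in m); z points along the fingers, y is the direction in which the jaws open and shut (so a half turn about z gives the same grasp; the last joint's range is limited). The gripper opens to 85 mm and grips with 20 to 120 N. Pads are 22 mm wide; open, the fingers measure 114 mm over their backs; the gripper's body (76 mm by 85 mm) begins 54 mm behind the grasp point. The pads swing forward as they close: fully open they stand 13 mm farther back than shut.
Start: joints at [-76.759, 5.964, 5.575, 89.605, 0, 77.527], TCP at [0.26, -0.541, 0.304] pointing down, gripper open.
Joint ranges: [-171.21, 171.21], [-48.23, 106.86], [-62.78, 66.21], [-105.2, 120.99], [-86.42, 89.51], [-180, 180]. Speed limits (degrees/s): [127.2, 127.2, 147.25, 180, 180, 180].

INTERFACE

Orientations are given as [roll, pitch, yaw] about the fixed x, y, z axes, in that order (R = Rz(yaw) Ry(pitch) Rx(roll)).
In Python, from plant import robot gives the robot as it stands. Calls block until the motion is done:
- robot.move_pose(position, orientation): joint-space move of the TCP to a pose.
- robot.line_to(position, vel=0.15, rotation=None, guard=None): straight line of the TCP; rotation=None keeps the orientation; vel is the mean speed in m/s. With guard (N) it stops when the force on the tool has changed by that much, and returns True; else False.
- robot.goto_joints(angles): joint-space move.
- robot.set_gripper(opening): finger opening in m; the grip force is fixed at half the most; returns when the fingers have stopped.
- robot.pause(seconds).
- robot.ik(position, orientation): joint angles nearest the present ones, or None.
- robot.observe(): the state.
- robot.grab_frame(name): name is "side" or "top"; returns the picture (480x640x3 uint8, blue, green, red); there is no depth.
- robot.get_calibration(name): a dict with "vertical_fov" (degrees; the focal length in pixels is half the picture's height over the tangent of half this angle, whatever the lens; pixels are square), "cx", "cy" (the principal point, pixels), "k1" (the pictures are not rectified: a ray, as slopes to the right and down, at radius r is drawn at 1 + k1 r^2 times it, then the intrinsics apply), "rvec" (rotation vector, rad) and "tvec" (3), from world to camera coordinates, as OpenCV has them. Camera axes: x right, y down, z forward; pixel columns grow to the right and rows downward; lengths in m; the calibration is good to about 2 mm. A picture is of the moment at which its call begins. get_calibration takes no time and is no camera call.
A pose or a line that the arm cannot do raises robot.IKError and nothing moves.
- robot.job_done(): hands the job in, once; it reports no verdict.
The state is a dict: "time": time; "q": joint angles; "qvel": joint speeds; "joint_torque": joint torques, N m; "tool_pos": TCP position; "tcp_rot": TCP orientation; "ft_force": force on the tool from outside, world axes, zero at the start; "torque": the same for the moment, N m; "gripper_width": finger opening in m.
Only numpy, scipy, OpenCV 4.12 (cv2) and the standard library are available. Lean on these libraries where they do the work, as an engineer would, in place of code of your own. Each camera call takes 0.05 s, during which the arm holds its last target.

TASK

Load the small flat wooden offcut into the feed jig: lay it flat on the open end of the jig's bed, lengthways in line with the channel and just in front of the funnel, then swing the raised guard fully down. Then take the push stick from its tray and with it (fingers stay off the wood from the funnel on) push the offcut under the closed guard, all the way to the end stop, so that the spring catch snaps shut behind it. Finally lay the push stick back flat in its tray, lengthways as it was, leave the guard down, and leave the other things on the table where they are.

Things in the scene. Friction and masses are not known exactly. Their poses are not given: they have to be found in the camera images.
- jig: Fixed feed jig: plywood bed 270 x 100 mm, top 12 mm above the table, aluminium fences 20 mm high on it. Origin: centre of underside; x = feed direction, from the open end (x -135 mm) to the end stop (x +128), z up, +y side nearer the robot. A funnel narrows from 68 mm wide at x -40 to 39 mm at x 0; then a straight channel 39 mm wide, centred on y = 0, to the stop. No walls before x -40.
- infeed (a point): Point on the bed top (z = 12 mm) at jig x = -75 mm, y = 0: a good place for the middle of the offcut's underside.
- bay (a point): Point on the bed top at jig x = 98 mm, y = 0: middle of the underside of the offcut when it is home against the end stop. A fixed aluminium strap crosses the channel above it (jig x 92 to 112 mm), 27 mm above the bed, top 30 mm.
- guard (a joint): Angle of the grey sheet-metal guard over jig x 0 to 50 mm, rad: 0 = fully down (28 mm free above the bed), grows as raised; starts at 0.5 to 0.9, stays where left (friction 0.12 N m). Plate 50 mm along the feed, 95 mm from hinge to free edge (robot's side), 4 mm thick, 15 mm skirt at the edge. Closed top is 44 mm above the table. Push down from above with closed fingers, about 2 to 8 N.
- guard_press (a point): Point on the guard's top face, middle of its 50 mm length, 40 mm from the hinge line; moves with the guard. Pressing straight down 35 to 50 mm from the hinge (jig y about -10 to +5 mm) closes it.
- guard_hinge (a point): Point on the guard's hinge axis, which runs along jig x on the side away from the robot (jig x = 25 mm, y = -45 mm, 42 mm above the table).
- catch (a joint): Angle of the spring catch, rad: 0 = sprung in across the channel, 0.05 to 0.1 when pushed aside by the passing offcut. Steel leaf on the jig's +y side, pivoted at jig x 0; its ramped nose reaches 6 mm into the channel at x 46 to 62 mm and snaps behind the trailing end of the offcut at the end stop, about 5 mm play. Takes some 3 to 8 N of push.
- catch_tip (a point): Inner corner of the catch's latching face, 23 mm above the table.
- blank: The small flat pine offcut to be loaded: 36 (x) x 60 (y) x 22 mm high, 0.09 kg. Origin: centre of its underside; its long axis is y. The only offcut that fits under the guard.
- tray: Fixed shallow wooden tray for the push stick, 230 (x) x 60 (y) mm, rim 16 mm high, walls 4 mm, floor 4 mm thick; lies beside the jig on the robot's side, roughly parallel to it. Origin: centre of its underside.
- push_stick: Loose wooden push stick, 0.09 kg: flat bar 200 mm long (x), 18 mm wide, 14 mm high, with an upright handle block on its rear half. Origin: centre of the bar's underside; the nose points along +x (in the tray it points roughly along the feed direction).
- stick_nose (a point): Middle of the stick's flat front end, 100 mm ahead of its origin and 7 mm above its underside.
- stick_handle (a point): Grip point of the stick's handle, 40 mm behind its origin and 45 mm above its underside. The handle is 60 mm long, 16 mm thick (across the stick, y) and its top is 57 mm above the underside; the bar's top is at 14 mm.
- tall_offcut: Bystander: thicker pine offcut 45 x 75 x 38 mm, too tall for the guard. Origin: centre of its underside. It may have changed places with the small offcut.
- notched_block: Bystander: hardwood block with a notch, 40 x 100 x 31 mm. Origin: centre of its underside.
- castor: Bystander: castor wheel standing on its plate, 55 x 75 x 84 mm. Origin: centre of its underside.
- tape_measure: Bystander: tape measure standing on edge, 42 x 88 x 62 mm. Origin: centre of its underside.
Mind the look-alikes: they are no part of the job. Of the things shaped like the blank, the pine one is meant.

How it is judged:
By the outcome, as a careful person would: the job done as asked, in the order asked, and still so for the second after the job is handed in, with the robot touching nothing.
It also fails if it takes over 72 s, if anything falls off the work surface, if the arm or the gripper's body presses on something with over 40 N, if the wrist force passes 120 N, or if a joint passes its speed limit or range.

## Working session

There is one attempt and no reset: what is moved stays moved. The work goes in short steps, each a Python script; the robot and the scene stay as the last script left them, time stands still between calls to the robot, and variables do not carry over. Pictures are saved under pics/ and viewed, and the job is handed in when it is done.

```bash
ls; mkdir -p pics; python3 - <<'E'
from plant import robot
import cv2
for n in("top","side"):
    cv2.imwrite(f"pics/{n}0.png",robot.grab_frame(n)); print(n,robot.get_calibration(n))
s=robot.observe();print(s)
E
```

```text
pics
top {'vertical_fov': 50.17114283325586, 'cx': 325.1001001614483, 'cy': 235.50032776442742, 'k1': 0.014431006283075894, 'rvec': array([ 2.19082134, -2.17322401,  0.05767292]), 'tvec': array([0.2409173 , 0.49499014, 0.87496342])}
side {'vertical_fov': 54.97285990124168, 'cx': 323.18002884541295, 'cy': 244.10118994979263, 'k1': -0.0788030338832114, 'rvec': array([ 0.31300748, -2.71245263,  1.38297118]), 'tvec': array([ 0.50686493, -0.01609809,  1.00629355])}
{'time': 0.1, 'q': array([-7.67594219e+01,  5.99350661e+00,  5.53223768e+00,  8.96039229e+01,
        6.96222118e-04,  7.75287296e+01]), 'qvel': array([ 0.03600495, -0.04467743,  0.12850651,  0.06927318, -0.06104536,
       -0.04437259]), 'joint_torque': array([ 6.09448180e-03, -5.58207715e+01,  5.04719639e+01,  1.29522826e-02,
       -1.55416010e-04, -4.33189697e-07]), 'tool_pos': array([ 0.26028953, -0.54037401,  0.30322425]), 'tcp_rot': array([-1.79936497e+02, -1.47579791e-02,  2.57118399e+01]), 'ft_force': array([0.09375992, 0.45427491, 0.49796418]), 'torque': array([-0.01226519, -0.00544372,  0.00235237]), 'gripper_width': 0.08562665626812546}
```

View pics/top0.png

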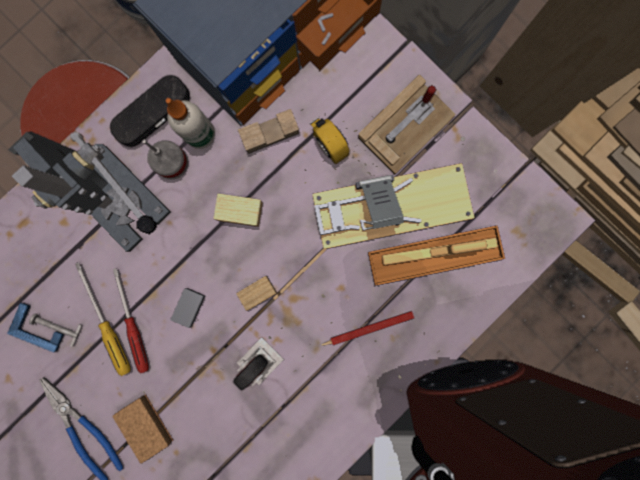

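View pics/side0.png

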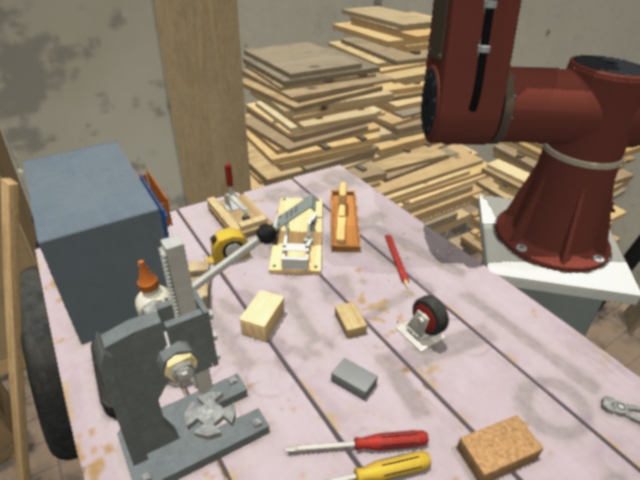

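The top view shows the jig around (395,205) with its open end to the right, and the tray with the stick at (435,255). There are two pine pieces, at (237,210) and (257,292), and a grey look-alike at (187,307). Next I'll enlarge crops to measure.

```bash
cat > h.py <<'E'
import numpy as np, cv2
from scipy.spatial.transform import Rotation as R
class Cam:
    def __init__(s,c):
        s.f=240/np.tan(np.radians(c['vertical_fov'])/2); s.c=np.array([c['cx'],c['cy']]);s.k=c['k1']
        s.R=cv2.Rodrigues(np.array(c['rvec']))[0]; s.t=np.array(c['tvec']); s.o=-s.R.T@s.t
    def px(s,P):
        p=s.R@np.asarray(P,float)+s.t; u=p[:2]/p[2]; return u*(1+s.k*(u@u))*s.f+s.c
    def ray(s,uv):
        d=(np.asarray(uv,float)-s.c)/s.f; u=d.copy()
        for _ in range(20): u=d/(1+s.k*(u@u))
        return s.R.T@np.array([u[0],u[1],1])
    def onz(s,uv,z):
        r=s.ray(uv); return s.o+r*(z-s.o[2])/r[2]
def cams(robot): return Cam(robot.get_calibration("top")),Cam(robot.get_calibration("side"))
def crop(img,x,y,w,h,k,name):
    cv2.imwrite(name,cv2.resize(img[y:y+h,x:x+w],None,fx=k,fy=k,interpolation=cv2.INTER_CUBIC))
E
python3 - <<'E'
from plant import robot
from h import *
t=cv2.imread("pics/top0.png");s=cv2.imread("pics/side0.png")
T,S=cams(robot); print(T.o,S.o)
for p in [(470,190),(318,220),(257,292),(237,210),(187,307),(435,255)]: print(p,T.onz(p,0.012).round(3),S.px(T.onz(p,.012)).round())
crop(t,300,150,210,150,3.8,"pics/t1.png")
crop(t,170,180,150,150,4,"pics/t2.png")
crop(s,200,160,200,200,3,"pics/s1.png")
E
```

```text
[0.43470129 0.2334256  0.90838574] [0.32740474 0.91569991 0.56929581]
(470, 190) [ 0.575 -0.009  0.012] [301. 196.]
(318, 220) [0.521 0.258 0.012] [293. 268.]
(257, 292) [0.394 0.363 0.012] [349. 318.]
(237, 210) [0.537 0.401 0.012] [261. 319.]
(187, 307) [0.367 0.484 0.012] [353. 378.]
(435, 255) [0.461 0.053 0.012] [344. 216.]
```

View pics/t1.png

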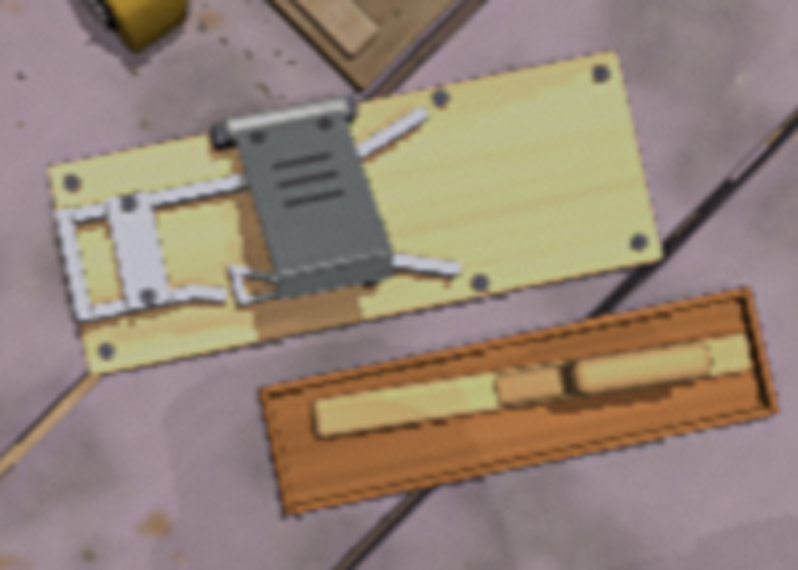

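View pics/t2.png

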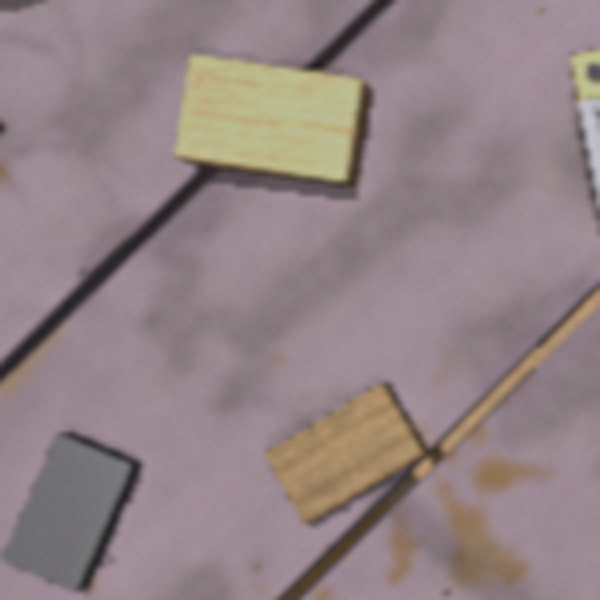

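View pics/s1.png

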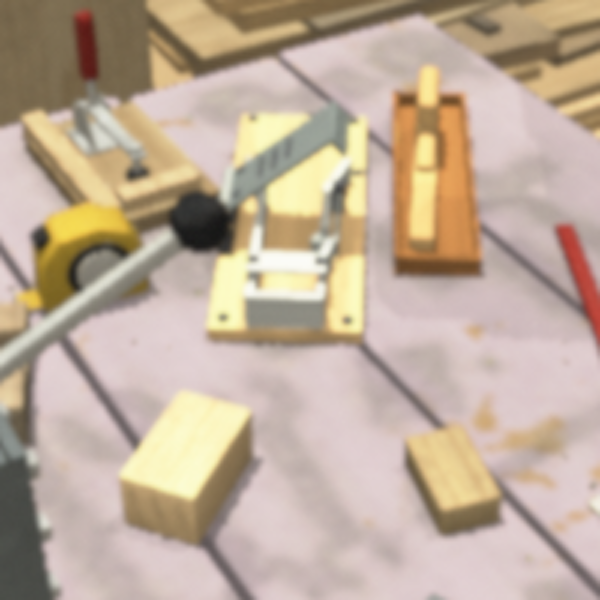

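```bash
cat > m1.py <<'E'
from plant import robot
from h import *
T,S=cams(robot)
g=cv2.cvtColor(cv2.imread("pics/top0.png"),cv2.COLOR_BGR2GRAY)
def pts(l,k,x,y,z,sub=True):
    p=np.array([((u+.5)/k-.5+x,(v+.5)/k-.5+y) for u,v in l],np.float32)
    if sub:
        q=cv2.cornerSubPix(g,p.reshape(-1,1,2).copy(),(3,3),(-1,-1),(3,50,.01)).reshape(-1,2)
        print(" subpix shift",np.abs(q-p).max(1).round(1)); 
        q=np.where((np.abs(q-p).max(1)>2)[:,None],p,q); p=q
    return np.array([T.onz(a,z) for a in p])
def rect(n,P):
    c=P.mean(0); s=[np.linalg.norm(P[i]-P[(i+1)%4])*1e3 for i in range(4)]
    e1=(P[1]-P[0]+P[2]-P[3]); e2=(P[0]-P[3]+P[1]-P[2])
    print(n,c.round(4),np.round(s,1),"ang01",np.degrees(np.arctan2(e1[1],e1[0])).round(2),"ang30",np.degrees(np.arctan2(e2[1],e2[0])).round(2))
rect("jig",pts([(52,167),(615,52),(662,260),(92,373)],3.8,300,150,.012))
rect("tray",pts([(262,388),(750,290),(776,410),(287,515)],3.8,300,150,.016))
rect("stick",pts([(313,402),(745,335),(748,372),(318,438)],3.8,300,150,.018,False))
rect("blank",pts([(387,384),(430,455),(312,523),(268,452)],4,170,180,.022))
rect("tall",pts([(190,55),(365,78),(352,182),(177,157)],4,170,180,.038))
rect("grey",pts([(65,432),(137,463),(82,590),(5,555)],4,170,180,.022))
E
python3 m1.py
```

```text
subpix shift [0.  0.  0.3 0.5]
jig [0.5471 0.1258 0.012 ] [266.2  98.7 266.8  97.1] ang01 -78.18 ang30 12.24
 subpix shift [1.8 0.9 0.6 1.8]
tray [0.4601 0.0541 0.016 ] [229.   57.7 230.5  60.8] ang01 -77.75 ang30 11.55
stick [0.4669 0.047  0.018 ] [198.9  16.9 197.7  16.5] ang01 -80.74 ang30 5.88
 subpix shift [1.2 2.6 1.9 1. ]
blank [0.3927 0.3631 0.022 ] [38.4 61.5 34.6 60.4] ang01 -148.02 ang30 -58.93
 subpix shift [0.4 1.  1.5 0.6]
tall [0.5362 0.3953 0.038 ] [74.2 40.6 75.5 43.3] ang01 -97.6 ang30 -6.61
 subpix shift [1.2 0.8 0.7 1.5]
grey [0.3674 0.4809 0.022 ] [37.1 60.9 40.1 58.8] ang01 -111.51 ang30 -23.55
```

```bash
cat >> h.py <<'E'
def frame(c,a):
    a=np.radians(a); return lambda x,y,z: np.array([c[0]+x*np.cos(a)-y*np.sin(a),c[1]+x*np.sin(a)+y*np.cos(a),z])
E
cat > m2.py <<'E'
exec(open("m1.py").read().split('rect("jig"')[0])
rect("handle",pts([(577,360),(706,343),(712,374),(580,392)],3.8,300,150,.061,False))
print("tip",robot.tip_reach)
s=cv2.imread("pics/side0.png");t=cv2.imread("pics/top0.png")
J=frame((.5471,.1258),101.8);Tr=frame((.4601,.0541),102.3);B=frame((.3927,.3631),121-90);St=frame((.4669,.047),99.3)
k=3
for im,C,(x0,y0,w,h),n in((s,S,(200,160,200,200),"so"),(t,T,(210,150,300,190),"to")):
    kk=3 if n=="so" else 2.6
    o=cv2.resize(im[y0:y0+h,x0:x0+w],None,fx=kk,fy=kk,interpolation=cv2.INTER_CUBIC)
    def dr(F,L,col):
        q=np.array([((C.px(F(*p))-(x0,y0)+.5)*kk-.5)*8 for p in L]).astype(np.int32)
        cv2.polylines(o,[q],True,col,1,cv2.LINE_AA,3)
    bx=lambda a,b,z:[(-a,-b,z),(a,-b,z),(a,b,z),(-a,b,z)]
    dr(J,bx(.135,.05,.012),(0,0,255));dr(J,[(0,-.0195,.032),(.128,-.0195,.032),(.128,.0195,.032),(0,.0195,.032)],(255,0,0))
    dr(J,[(.092,-.02,.042),(.112,-.02,.042),(.112,.02,.042),(.092,.02,.042)],(0,160,0))
    dr(Tr,bx(.115,.03,.016),(0,0,255));dr(B,bx(.018,.03,.022),(0,0,255));dr(B,bx(.018,.03,0),(255,0,0))
    dr(St,bx(.1,.009,.018),(255,0,255)); dr(St,[(-.07,-.008,.061),(-.01,-.008,.061),(-.01,.008,.061),(-.07,.008,.061)],(255,255,0))
    cv2.imwrite(f"pics/{n}.png",o)
E
python3 m2.py
```

```text
handle [0.4742 0.0072 0.061 ] [56.2 13.6 57.5 13.9] ang01 -81.87 ang30 7.52
tip 0.0726
```

View pics/so.png

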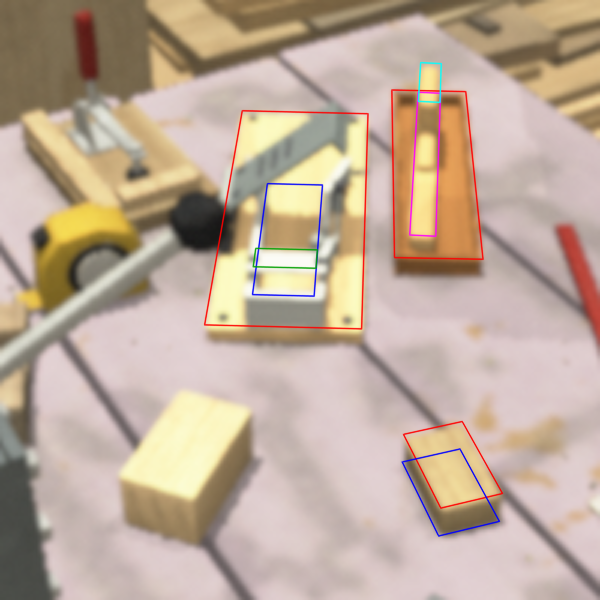

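View pics/to.png

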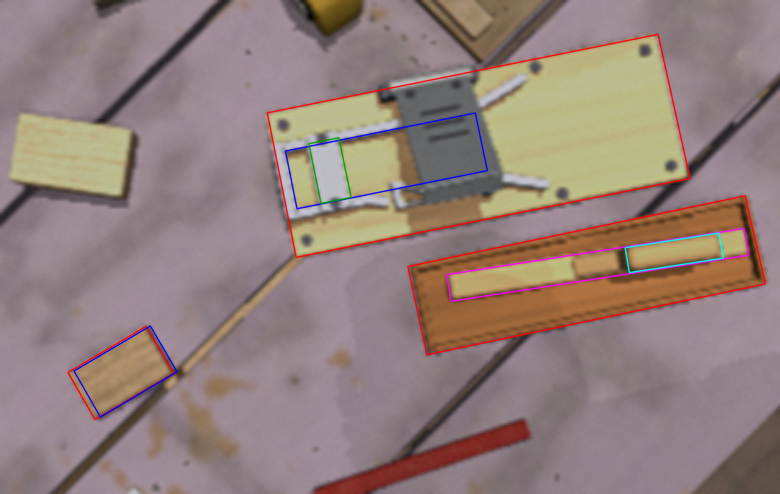

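Both overlays agree to about 1–2 mm. The small blank is at about (0.392, 0.364), and the jig, tray and stick poses are confirmed. Next I check IK along the whole plan, then pick up the blank.

```bash
cat >> h.py <<'E'
JA=101.8; J=frame((.547,.1265),JA); TR=frame((.460,.0547),102.3); STA=99.0; ST=frame((.4668,.0477),STA)
BA=121.2; BP=np.array([.3924,.3642])
D=lambda yaw:[180,0,yaw]
E
python3 - <<'E'
from plant import robot
from h import *
for n,p,a in [("b",[*BP,.076],BA),("inf",J(-.075,0,.09),JA),("guard",J(.025,-.005,.12),JA),("st",ST(-.04,0,.1),STA),("pre",J(-.26,0,.11),JA),("end",J(-.07,0,.11),JA)]:
    q=robot.ik(p,D(a)); print(n,None if q is None else np.round(q,1))
robot.move_pose([*BP,.15],D(BA)); print(robot.observe()['time'])
robot.line_to([*BP,.0755],vel=.12,guard=8) and print("contact")
robot.set_gripper(.03)
o=robot.observe();print(o['time'],o['gripper_width'],o['tool_pos'],o['tcp_rot'],o['ft_force'])
for n in("top","side"): cv2.imwrite(f"pics/{n}1.png",robot.grab_frame(n))
crop(cv2.imread("pics/side1.png"),250,180,200,200,3,"pics/s2.png")
E
```

```text
b [ 28.9   0.  -24.6  65.4   0.   87.7]
inf [ -7.9   4.3 -18.7  67.    0.   70.3]
guard [  2.3   3.3 -16.5  70.2   0.   80.5]
st [-14.9 -12.8 -33.9  68.9   0.   66.1]
pre [-24.2  11.5  -8.6  69.8   0.   54. ]
end [ -7.4   3.2 -17.7  69.1   0.   70.8]
3.3417
4.6333 0.03462190993255888 [0.39283805 0.36445848 0.07618077] [1.79928713e+02 1.98324480e-03 1.21199849e+02] [-0.47329918 -0.68429643  5.70728929]
```

View pics/s2.png

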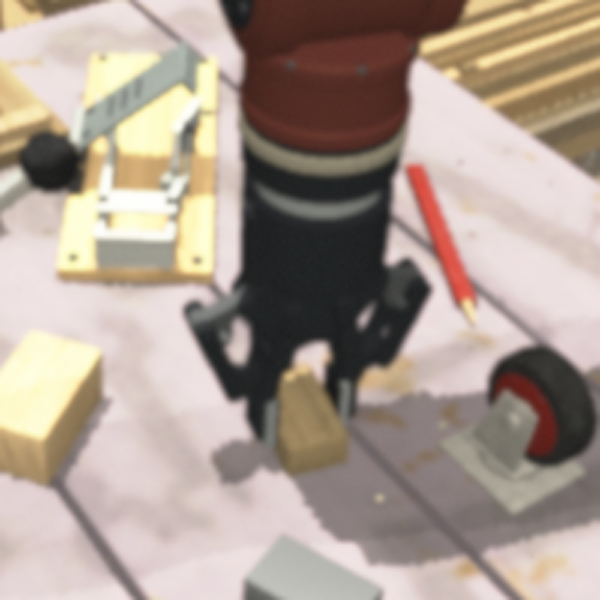

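```bash
python3 - <<'E'
from plant import robot
from h import *
robot.line_to([*BP,.24],vel=.25)
robot.move_pose(J(-.075,0,.22),D(JA)); print(robot.observe()['time'], robot.observe()['ft_force'])
robot.line_to(J(-.075,0,.10),vel=.2)
for n in("top","side"): cv2.imwrite(f"pics/{n}2.png",robot.grab_frame(n))
c=robot.line_to(J(-.075,0,.0865),vel=.04,guard=5)
o=robot.observe();print(c,o['time'],o['gripper_width'],o['tool_pos'],o['tcp_rot'],o['ft_force'])
crop(cv2.imread("pics/side2.png"),220,120,200,200,3,"pics/s3.png")
E
```

```text
6.875 [ 0.12543643  0.22041324 -1.73289874]
True 8.075 0.0345701514872318 [0.56303153 0.05297082 0.08813108] [1.79901447e+02 2.98220599e-02 1.01796618e+02] [0.18605469 0.17623627 4.67917601]
```

View pics/s3.png

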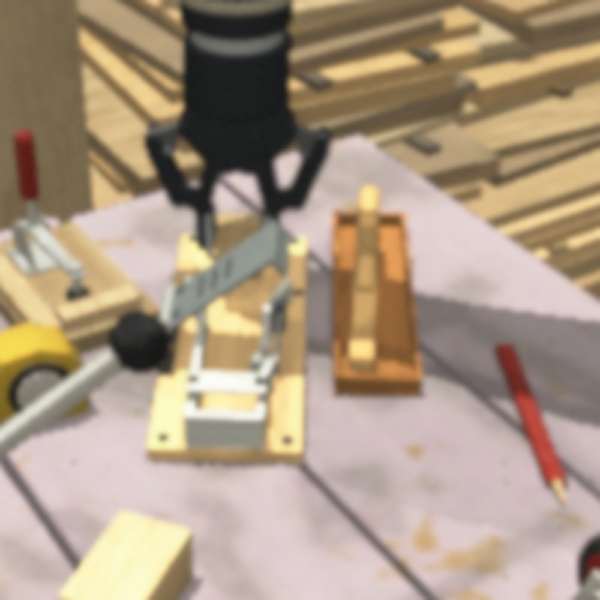

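```bash
python3 - <<'E'
from plant import robot
from h import *
robot.set_gripper(.06)
p=robot.observe()['tool_pos']
robot.line_to(J(-.075,0,.20),vel=.2)
robot.move_pose(J(.025,-.008,.22),D(JA))
robot.set_gripper(0.0)
cv2.imwrite("pics/top3.png",robot.grab_frame("top"));cv2.imwrite("pics/side3.png",robot.grab_frame("side"))
o=robot.observe();print(o['time'],o['gripper_width'],o['ft_force'])
c=robot.line_to(J(.025,-.008,.0726+.05),vel=.06,guard=15)
o=robot.observe();print(c,o['time'],o['tool_pos'],o['ft_force'])
if not c:
    c=robot.line_to(J(.025,-.008,.0726+.038),vel=.03,guard=8)
    o=robot.observe();print(c,o['time'],o['tool_pos'],o['ft_force'])
cv2.imwrite("pics/side4.png",robot.grab_frame("side"))
crop(cv2.imread("pics/side4.png"),220,100,200,200,3,"pics/s4.png")
E
```

```text
10.3417 0.00017796240164700923 [-0.11221084  1.10228148  0.43260172]
False 12.1167 [0.54986431 0.1526232  0.12279966] [-0.68055225 -0.15379607 -0.23503847]
True 12.4333 [0.55021705 0.15264736 0.11663565] [0.26011193 0.09469121 7.33034233]
```

View pics/s4.png

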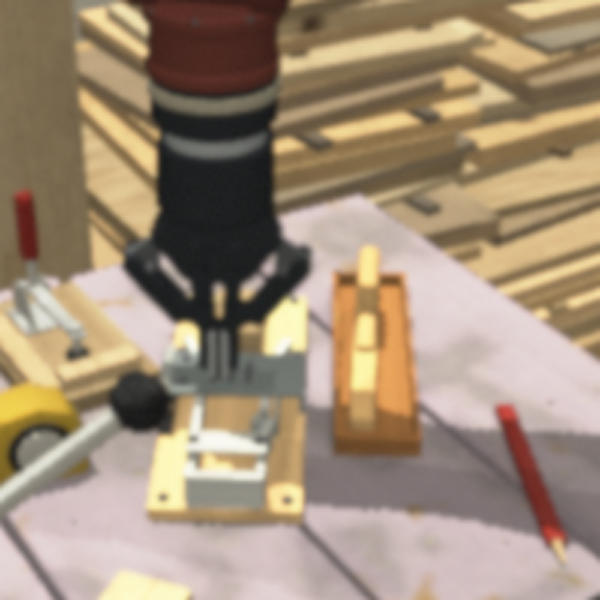

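```bash
python3 - <<'E'
from plant import robot
from h import *
c=robot.line_to(J(.025,-.008,.1135),vel=.02,guard=8)
o=robot.observe();print(c,o['time'],o['tool_pos'],o['ft_force'])
robot.line_to(J(.025,-.008,.2),vel=.25)
p=ST(-.04,0,.2); robot.move_pose(p,D(STA))
robot.set_gripper(.05)
for n in("top","side"): cv2.imwrite(f"pics/{n}5.png",robot.grab_frame(n))
o=robot.observe();print(o['time'],o['gripper_width'])
crop(cv2.imread("pics/side5.png"),220,120,200,200,3,"pics/s5.png")
crop(cv2.imread("pics/top5.png"),300,150,210,150,3.8,"pics/t5.png")
E
```

```text
True 12.6917 [0.55028462 0.15268336 0.1166101 ] [-3.77171651 -0.53207211  9.07277872]
14.5 0.05014475997485358
```

View pics/s5.png

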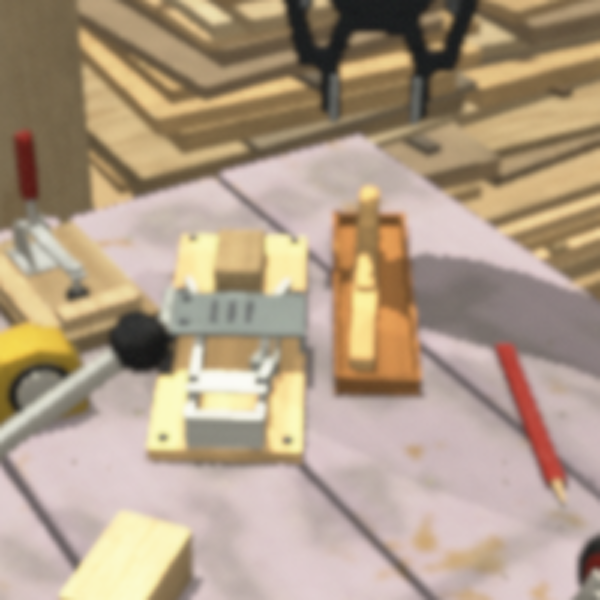

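View pics/t5.png

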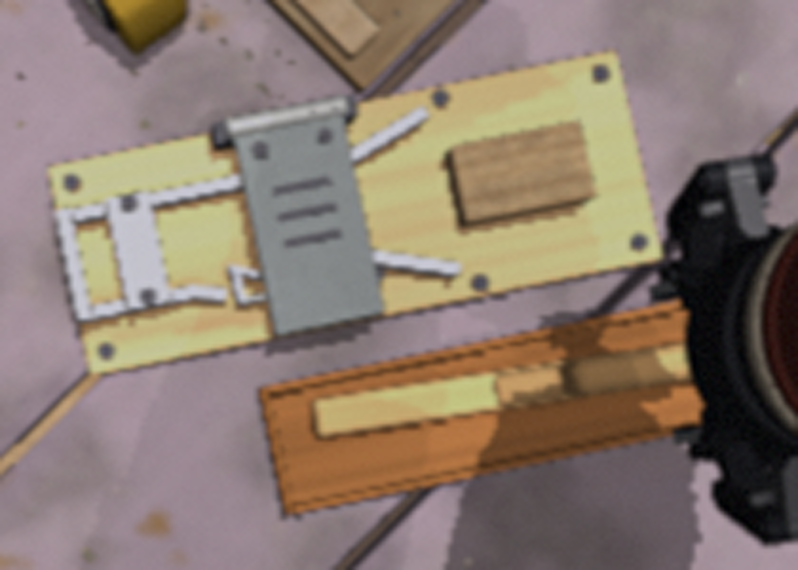

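The guard is down and the blank lies aligned in front of the funnel. Next, the stick.

```bash
python3 - <<'E'
from plant import robot
from h import *
c=robot.line_to(ST(-.04,0,.100),vel=.15,guard=8)
robot.set_gripper(.008)
o=robot.observe();print(c,o['time'],o['gripper_width'],o['tool_pos'],o['ft_force'])
robot.line_to(ST(-.04,0,.19),vel=.2)
robot.move_pose(J(-.27,0,.19),D(JA))
for n in("top","side"): cv2.imwrite(f"pics/{n}6.png",robot.grab_frame(n))
o=robot.observe();print(o['time'],o['gripper_width'],o['tool_pos'])
crop(cv2.imread("pics/side6.png"),220,90,200,200,3,"pics/s6.png")
crop(cv2.imread("pics/top6.png"),330,130,210,150,3.8,"pics/t6.png")
E
```

```text
False 15.7167 0.01521825620290673 [0.47374221 0.00800049 0.10101328] [-0.14635277  0.0597857   6.54655579]
17.2167 0.015258777069566836 [ 0.60152226 -0.13655533  0.18962534]
```

View pics/s6.png

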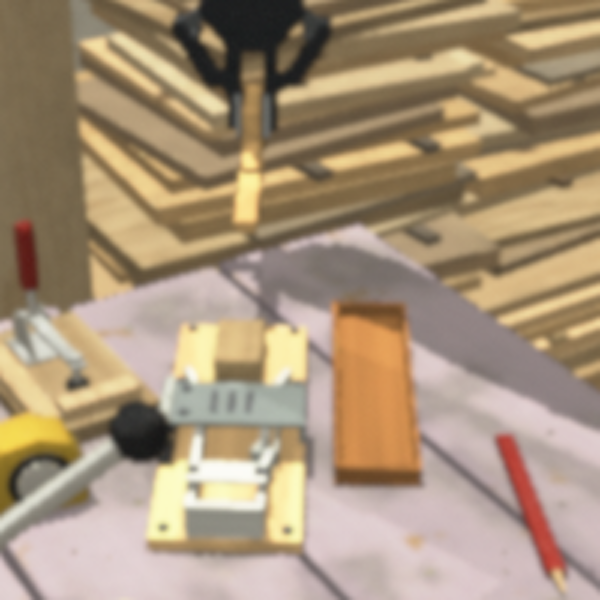

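View pics/t6.png

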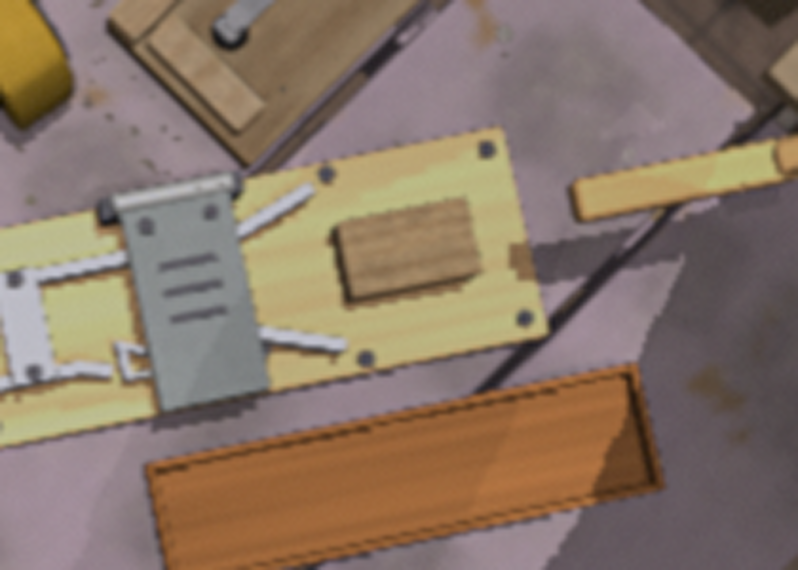

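```bash
python3 - <<'E'
from plant import robot
from h import *
T,S=cams(robot)
a=T.ray(((581.5+.5)/3.8-.5+330,(201+.5)/3.8-.5+130)); b=S.ray(((247+.5)/3-.5+220,(199+.5)/3-.5+90))
A=np.c_[a,-b]; l=np.linalg.lstsq(A,S.o-T.o,rcond=None)[0]
P=T.o+a*l[0];Q=S.o+b*l[1];print(P,Q)
c=(P+Q)/2; th=np.radians(JA); d=c[:2]-J(0,0,0)[:2]
print("jig x,y",d@[np.cos(th),np.sin(th)],d@[-np.sin(th),np.cos(th)],"expect x",-.27+.14,"z exp",.1896-.101+.018)
E
```

```text
[0.56965615 0.00189596 0.12276146] [0.56998421 0.00196554 0.12279731]
jig x,y -0.1266034105457841 0.0031359908359189365 expect x -0.13 z exp 0.10659999999999999
```

```bash
python3 - <<'E'
import cv2
from h import *
crop(cv2.imread("pics/side6.png"),270,85,60,90,8,"pics/s6b.png")
crop(cv2.imread("pics/top6.png"),460,130,160,100,5,"pics/t6b.png")
E
```

```text
(no output)
```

View pics/s6b.png

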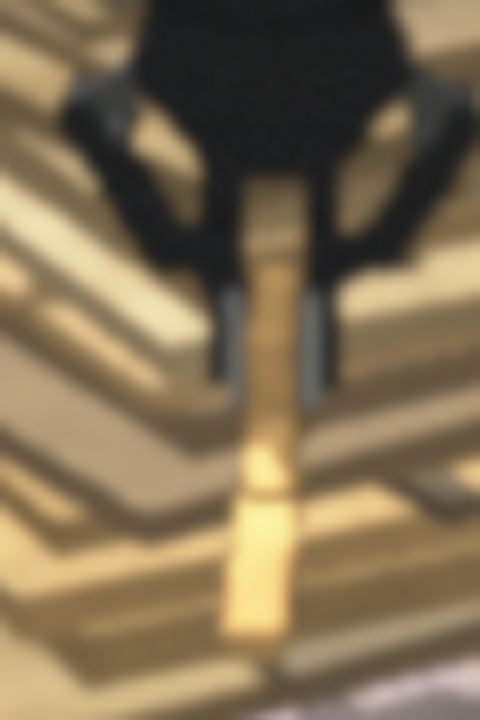

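View pics/t6b.png

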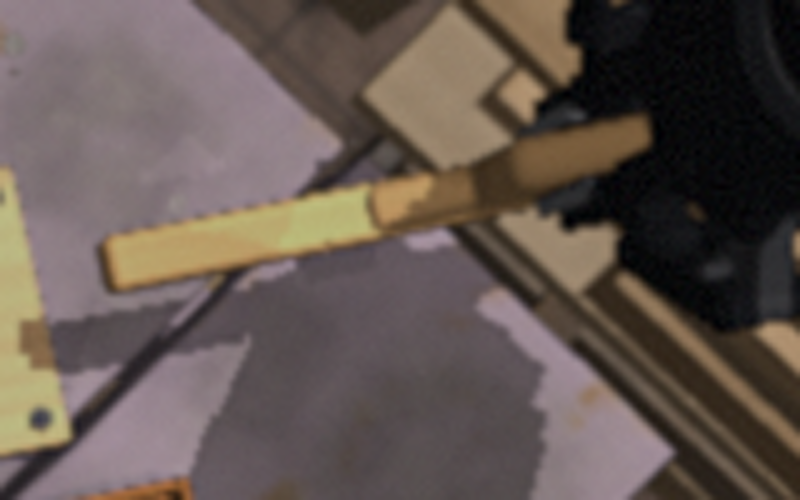

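```bash
python3 - <<'E'
from plant import robot
from h import *
T,S=cams(robot)
a=T.ray(((110+.5)/5-.5+460,(266+.5)/5-.5+130)); b=S.ray(((255+.5)/8-.5+270,(637+.5)/8-.5+85))
A=np.c_[a,-b]; l=np.linalg.lstsq(A,S.o-T.o,rcond=None)[0]
P=T.o+a*l[0];Q=S.o+b*l[1];print(P,Q)
c=(P+Q)/2; th=np.radians(JA); d=c[:2]-J(0,0,0)[:2]
print("jig x,y",d@[np.cos(th),np.sin(th)],d@[-np.sin(th),np.cos(th)],"expect x",-.27+.14,"z exp",.1896-.101+.018)
E
```

```text
[ 0.57315213 -0.00319861  0.09981303] [ 0.57280404 -0.0032721   0.09977493]
jig x,y -0.13230612777139053 0.0011012676423508803 expect x -0.13 z exp 0.10659999999999999
```

```bash
python3 - <<'E'
from plant import robot
from h import *
robot.line_to(J(-.262,0,.135),vel=.15)
c=robot.line_to(J(-.262,0,.112),vel=.04,guard=3)
o=robot.observe();print(c,o['time'],o['gripper_width'],o['tool_pos'],o['ft_force'])
for n in("top","side"): cv2.imwrite(f"pics/{n}7.png",robot.grab_frame(n))
crop(cv2.imread("pics/side7.png"),260,100,100,130,5,"pics/s7.png")
crop(cv2.imread("pics/top7.png"),370,130,200,130,4,"pics/t7.png")
E
```

```text
False 18.4583 0.01496869380312532 [ 0.60060298 -0.13001229  0.11204014] [ 0.76769629  0.37955695 -1.74029249]
```

View pics/s7.png

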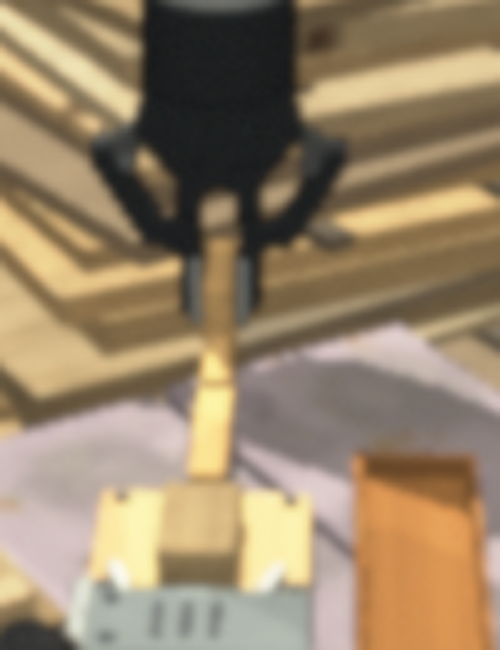

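View pics/t7.png

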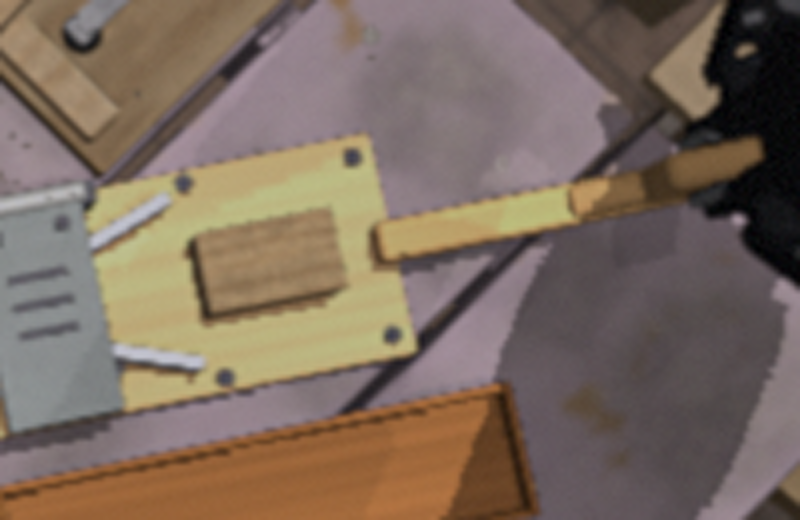

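```bash
python3 - <<'E'
from plant import robot
from h import *
c=robot.line_to(J(-.12,0,.112),vel=.08,guard=12)
o=robot.observe();print(c,o['time'],o['gripper_width'],o['tool_pos'],o['ft_force'])
for n in("top","side"): cv2.imwrite(f"pics/{n}8.png",robot.grab_frame(n))
crop(cv2.imread("pics/side8.png"),250,130,120,140,5,"pics/s8.png")
crop(cv2.imread("pics/top8.png"),300,150,200,130,4,"pics/t8.png")
E
```

```text
False 20.4833 0.01524581940429991 [0.57143306 0.00890102 0.11184198] [-0.04836853 -1.40028901 -0.90615799]
```

View pics/s8.png

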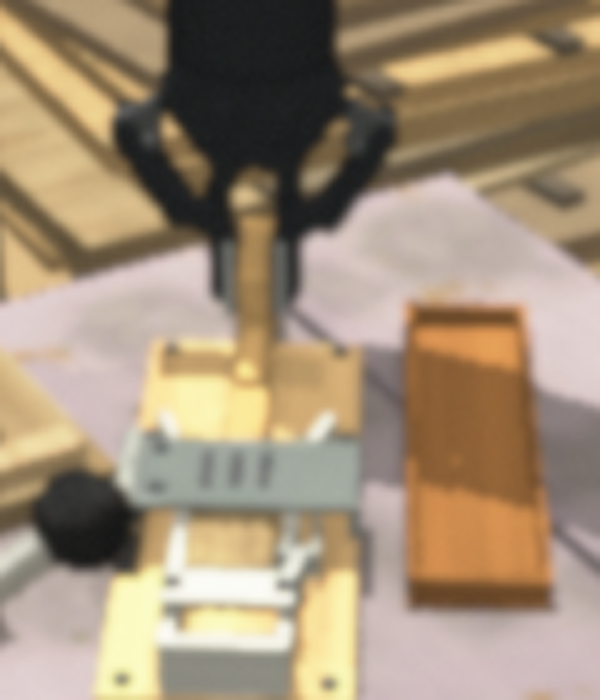

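View pics/t8.png

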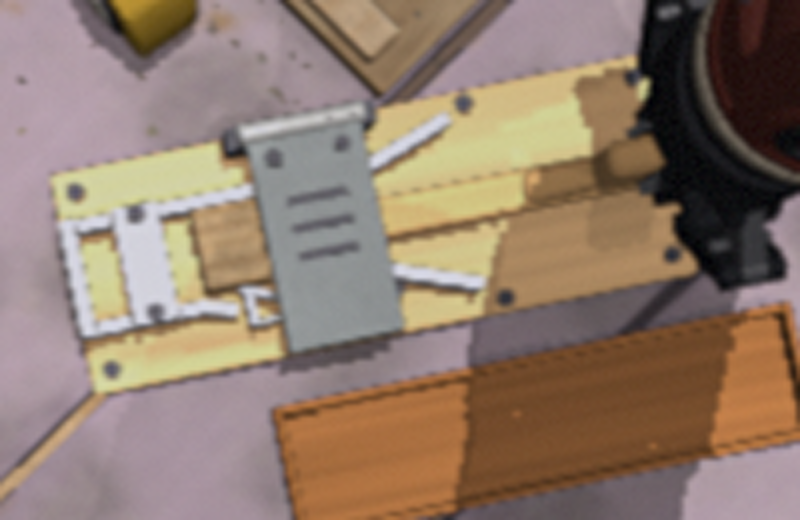

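The blank is in the channel and pushing the catch aside. Next I push it on to the stop.

```bash
python3 - <<'E'
from plant import robot
from h import *
th=np.radians(JA)
c=robot.line_to(J(-.085,0,.112),vel=.06,guard=15)
o=robot.observe();print(c,o['time'],o['tool_pos'],o['ft_force'])
c=robot.line_to(J(-.060,0,.112),vel=.035,guard=15)
o=robot.observe();d=o['tool_pos'][:2]-J(0,0,0)[:2]
print(c,o['time'],"tcp jig x",d@[np.cos(th),np.sin(th)],o['ft_force'])
for n in("top","side"): cv2.imwrite(f"pics/{n}9.png",robot.grab_frame(n))
crop(cv2.imread("pics/side9.png"),250,130,120,140,5,"pics/s9.png")
crop(cv2.imread("pics/top9.png"),300,160,120,90,6,"pics/t9.png")
E
```

```text
False 21.3167 [0.56414623 0.04364957 0.11183686] [ 0.56991594 -0.45646839 -1.71589866]
True 21.825 tcp jig x -0.07009269322250516 [-0.17484297 -3.85612414  0.59132077]
```

View pics/s9.png

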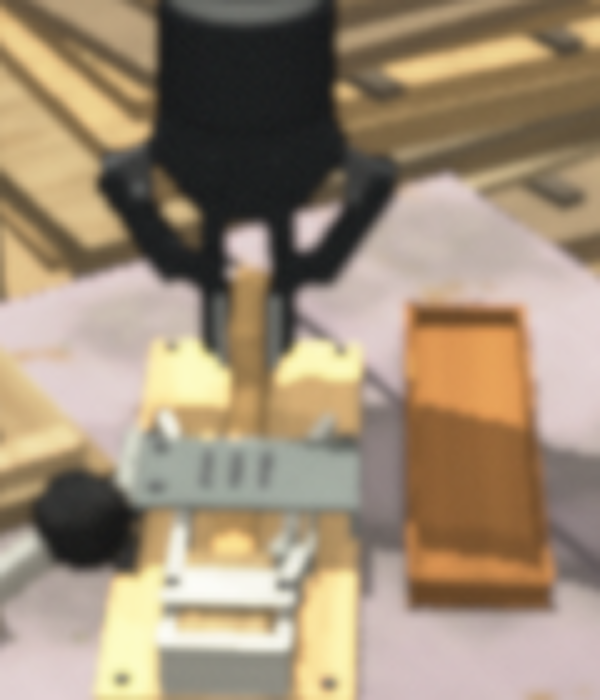

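View pics/t9.png

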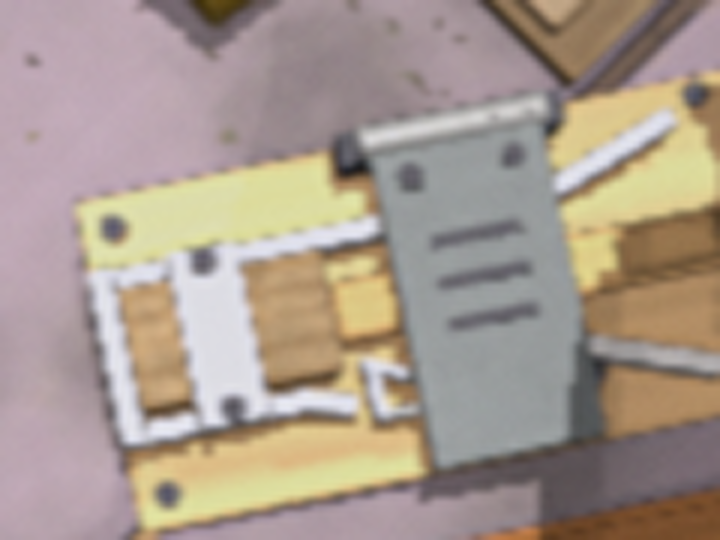

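```bash
python3 - <<'E'
from plant import robot
from h import *
th=np.radians(JA)
c=robot.line_to(J(-.062,0,.112),vel=.03,guard=12)
o=robot.observe();d=o['tool_pos'][:2]-J(0,0,0)[:2]
print(c,o['time'],"tcp jig x",d@[np.cos(th),np.sin(th)],o['ft_force'])
robot.line_to(J(-.285,0,.113),vel=.15)
robot.line_to(J(-.285,0,.2),vel=.2)
robot.move_pose(TR(-.04,0,.2),D(102.3))
robot.line_to(TR(-.04,0,.125),vel=.15)
for n in("top","side"): cv2.imwrite(f"pics/{n}10.png",robot.grab_frame(n))
print(robot.observe()['time'],robot.observe()['gripper_width'])
crop(cv2.imread("pics/side10.png"),250,130,120,140,5,"pics/s10.png")
crop(cv2.imread("pics/top10.png"),300,160,200,150,4,"pics/t10.png")
E
```

```text
True 22.1333 tcp jig x -0.06983550194631233 [ 1.40108288 -1.73048995  0.93494249]
25.925 0.01510329552539983
```

View pics/s10.png

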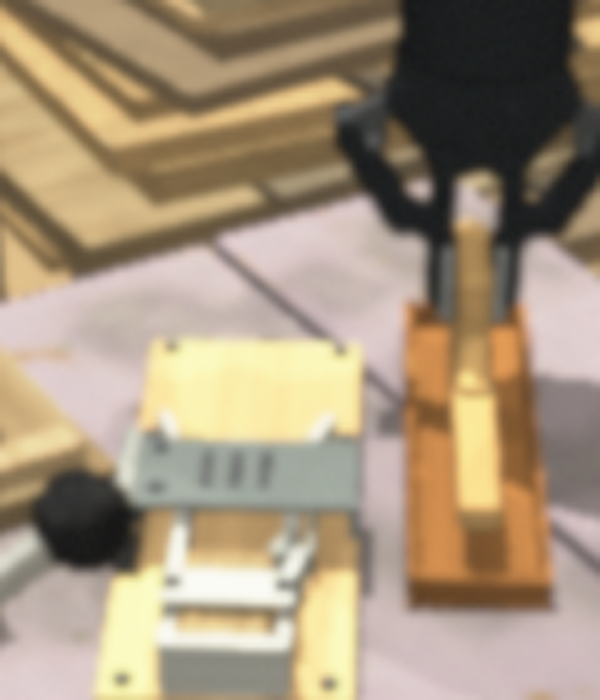

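View pics/t10.png

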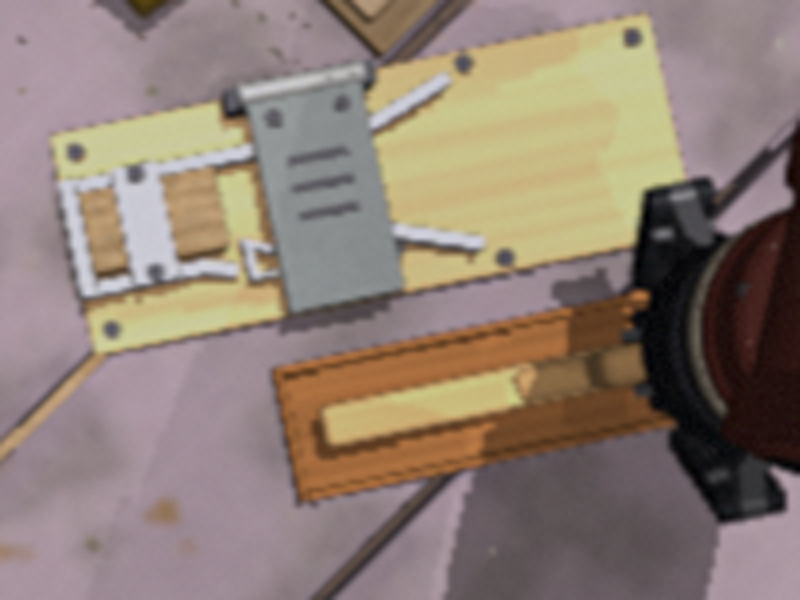

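```bash
python3 - <<'E'
from plant import robot
from h import *
T,S=cams(robot); th=np.radians(102.3)
for z in(.038,.042):
    P=T.onz(((325+.5)/4-.5+300,(425+.5)/4-.5+160),z); d=P[:2]-TR(0,0,0)[:2]
    print("tray nose x,y",d@[np.cos(th),np.sin(th)],d@[-np.sin(th),np.cos(th)])
E
```

```text
tray nose x,y 0.09699579443837755 -0.0016144054202434852
tray nose x,y 0.097377311052451 -0.001668365806370465
```

Nose at +97 mm (100 nominal), so the stick is centred with margin. I lower, release and inspect.

```bash
python3 - <<'E'
from plant import robot
from h import *
c=robot.line_to(TR(-.038,0,.1005),vel=.04,guard=4)
o=robot.observe();print(c,o['time'],o['tool_pos'],o['ft_force'])
if c and o['tool_pos'][2]>.1025:
    c=robot.line_to(TR(-.038,0,.1012),vel=.02,guard=8); print(c,robot.observe()['tool_pos'])
robot.set_gripper(.05)
robot.line_to(TR(-.038,0,.22),vel=.2)
robot.move_pose([.30,-.42,.3],D(60))
for n in("top","side"): cv2.imwrite(f"pics/{n}11.png",robot.grab_frame(n))
print(robot.observe()['time'])
crop(cv2.imread("pics/side11.png"),200,150,220,200,3,"pics/s11.png")
crop(cv2.imread("pics/top11.png"),300,150,210,150,3.8,"pics/t11.png")
E
```

```text
True 26.5083 [0.46776832 0.0176314  0.10099728] [-0.22761497  0.82484663  3.35731729]
29.5167
```

View pics/s11.png

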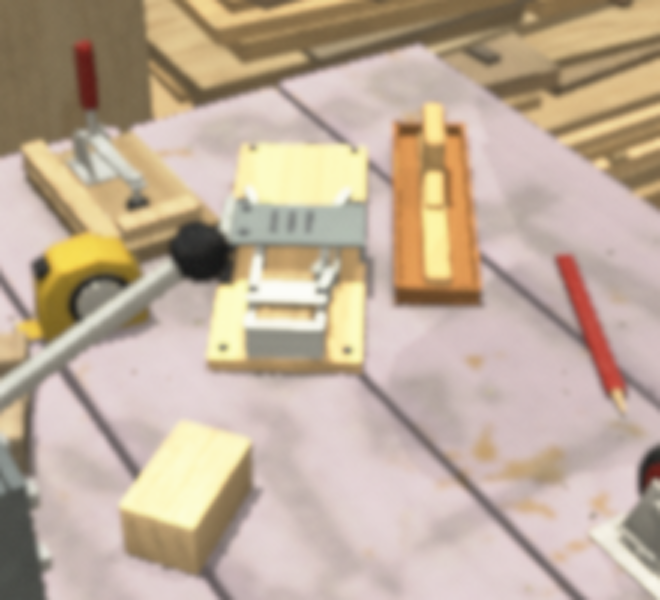

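View pics/t11.png

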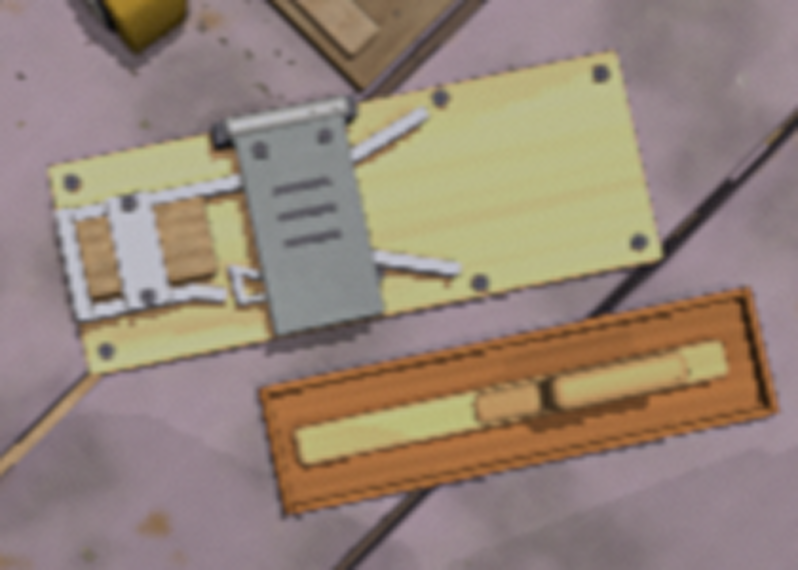

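View pics/top11.png

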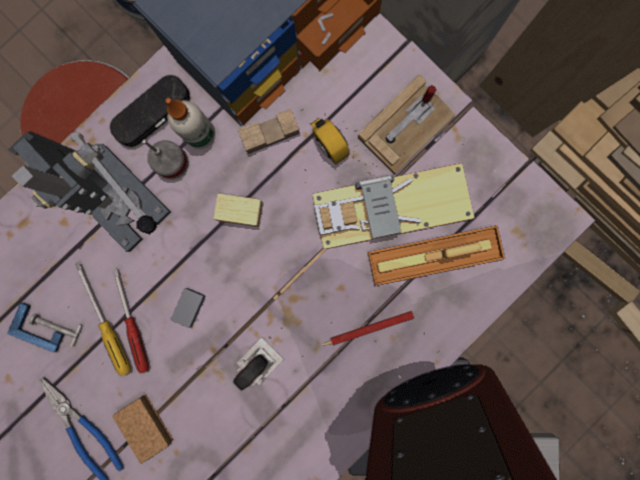

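The blank sits against the stop (crop 78–213). The catch corner is back at its initial pixel (232,267), when pushed aside it was about 2 px off. The guard is down and the stick is flat in the tray. I hand in.

```bash
python3 - <<'E'
from plant import robot
print(robot.job_done())
E
```

```text
the job is handed in; nothing more can be done
None
```

The job is done and handed in at about 30 s on the robot's clock, well inside the 72 s limit. The system reports no verdict.

I laid the offcut flat in front of the funnel and closed the guard, which stopped at fingertip height 44 mm, the stated closed height. I then pushed the offcut to the end stop with the stick. The force stop tripped there on the first push, and again at the same position on a second one. The stick then went back flat in its tray.

- **Last pictures:** the offcut is against the stop and the guard is down. The catch corner is at the same pixel as at the start, where it was about 2 px off while the offcut passed. The other objects in the top view look unmoved.
- **Stick position:** it lies nearer the middle of the tray than it started and lined up with it. It began about 3 mm from the rear wall and turned roughly 3° to the tray.
- **One check disagreed:** while I carried the stick, two rough estimates of its nose height came out 16 mm above and then 7 mm below the expected value. The first came from picking the wrong edge in the picture. I put the second down to slight sag or picking error, so I ran the stick a few millimetres above the bed. It had no effect on the push.

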